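# Fit the driver block and the bayonet lamp to a work-light base

## Robot

A 7-joint arm with a two-finger parallel gripper is mounted at the origin on the work surface. World frame = base frame: x ahead of the robot, y to its left, z up, the work surface at z = 0. Lengths are in m, angles in rad, forces in N, time in s.
With the tool pointing down it reaches from about 0.425 to 0.95 m from the base axis. Payload 16.7 kg.
Tool frame: the origin (TCP) lies at the very end of the fingers, on their centre line; the grasp point (between the pads) lies 19 mm behind it; z points along the fingers, y is the line along which they close (so a half turn about z gives the same grasp; the last joint's range is limited). The gripper opens to 94 mm and grips with 3 to 60 N. Pads are 16 mm wide; open, the fingers measure 119 mm over their backs; the gripper's body (75 mm by 177 mm) begins 78 mm behind the grasp point.
Start: joints at [1.109, 0.426, 0.074, 1.606, -0.034, 1.111, -0.067], TCP at [0.207, -0.642, 0.205] pointing down, gripper open.
Joint ranges: [-2.85, 2.85], [-0.5, 2.14], [-1.23, 1.37], [0.21, 2.46], [-1.02, 4.16], [0.16, 2.05], [-2.73, 2.73]. Speed limits (rad/s): [1.89, 1.89, 2.39, 2.39, 3.01, 3.01, 3.01].

## Interface

Orientations are given as a rotation vector (axis times angle).
In Python, from plant import status, viewer, hand_in gives the robot as it stands. The module is installed in compiled form; this text tells all that it offers.
- The arm moves only by the shell command python3 -m creep 'ROWS' [FORCE]. ROWS is JSON, one flat list of numbers, 5 for each row, row after row: the shift along the tool's x, y, z scaled (see below), then the turn about the tool's z scaled (see below), then the finger opening in mm, from 0 to 94. A call has 1 to 8 rows; each row shifts and turns the commanded pose from where the row before left it, along the tool's axes as they then stand; what a row does not reach is not made up. The controller multiplies each number of a shift by 0.12 m and each number of a turn by 60 degrees. A row lasts 1/12 s, in which the tool goes at most 41.7 mm and 7.16 degrees, less where a joint would pass 70% of its speed; a pose out of reach is approached as far as the arm can. A call with a number of a shift or a turn outside -1 to 1 is refused whole. A call with a gripper value outside its range is refused whole. The fingers move at their own pace and stop on an object; FORCE is the grip in N (left out, the last holds). Time passes only in rows, so rows that do not move let the fingers close. It gives the time, the measured TCP pose, the force, the opening and the grip force at its end, in the units of the state.
- status.sense(): the state, without advancing time (a new reading comes with each control period).
- viewer.capture(name): name is "scene" or "top"; returns a dict with "img" (420x560x3 uint8, blue, green, red), "camera_matrix" (3x3 intrinsics, pixels), "dist_coeffs" ([k1, k2, p1, p2, k3] as OpenCV has them; the pictures are not rectified), "camera_from_world" (4x4, takes a point from world to camera coordinates). Camera axes: x right, y down, z forward; pixel columns grow to the right and rows downward; lengths in m; the calibration is good to about 2 mm. A picture is of the moment at which its call begins. There is no depth.
- hand_in(): hands the job in; it is judged then, once.
The state is a dict: "time": time; "joint_pos": joint angles; "qvel": joint speeds; "tau": joint torques, N m; "tool_pos": TCP position; "orientation": TCP orientation; "ft_force": force on the tool from outside, world axes, zero at the start; "wrist_torque": the same for the moment, N m; "width": opening from 0.0 (shut) to 1.0 (fully open); "grasp_force": force on a finger pad.
Only numpy, scipy, OpenCV 4.12 (cv2) and the standard library are available. Lean on these libraries where they do the work, as an engineer would, in place of code of your own. Each camera call takes 0.05 s, during which the arm holds its last target. There are 200 camera calls.

## Task

Put the work light together on its grey base: first press the black driver block flush into the rectangular recess, then take the lamp from its wooden stand and put it in the round bayonet socket, push it right down against the spring and turn it a quarter turn clockwise seen from above. The program finishes while holding: keep the lamp gripped, pushed down against the spring and fully turned, and do not let go. Leave the block home and do not disturb the other things on the bench.

Things in the scene. Friction and masses are not known exactly. Their poses are not given: they have to be found in the camera images.
- lamp_base: fixed grey housing on the bench, 90 mm (its x) x 180 (its y) x 50 high; origin at the centre of its underside, z up. The bayonet socket is centred at its y = +45 mm, the rectangular recess at y = -45 mm, both open upwards in the flat top
- socket_mouth (a point): centre of the bayonet socket, level with the housing's top (50 mm over the bench), axes as lamp_base. Round bore 34 mm across, crossed by a slot 11 mm wide along the housing's x, to 24 mm either side, both through a rim 5 mm thick; below the rim is a cavity where the lamp's lugs can turn. At rest two brass notches, 11 mm wide, wait under the slots, their floors level with the rim's underside
- socket_push (a joint): how far the spring carrier with the notches is pushed down by the lamp's lugs: 0 free, 0.010 m at its lower stop; spring 3.6 N at first, 9.6 N at the bottom. From 5 mm on, the lugs are clear under the rim and the lamp can turn. Turned but no longer pushed, the lugs rise against the rim's underside (5 mm)
- socket_turn (a joint): how far the carrier is turned by the lamp's lugs, clockwise seen from above: 0 at rest (notches under the slots), 1.5 rad at its stop, against a light torsion spring (0.02 to 0.09 N m); the lugs have up to 0.16 rad of play in the notches
- recess_floor (a point): centre of the floor of the rectangular recess, 18 mm below the housing's top (32 mm over the bench), axes as lamp_base. The recess is 44 mm (x) x 28 mm (y)
- block: driver block of black plastic, upright on the bench, about 60 g: body 40 mm (x) x 24 (y) x 18 high, its lowest 3 mm narrowed to 36 x 20; on top in the middle an upright grip rib 34 mm (x) x 12 (y), z 18 to 40 mm. Origin at the centre of its underside, z up. Either way round is right. Flush: the shoulder beside the rib is level with the housing's top
- lamp: LED lamp, 79 mm high, about 120 g; origin at the centre of its foot, z up its axis. Steel barrel 30 mm across, z 0 to 26 (foot tapered to 20 over 6 mm); two lugs along x, 42 mm over both, 8 wide, z 8 to 13; black flange 52 mm across, z 26 to 30; aluminium slab body 46 mm (x) x 28 (y), z 30 to 75, to be gripped across its y; white lens on top. Either way round fits
- lamp_stand: fixed plywood block 70 x 70 x 30 mm with a through hole 46 mm across in the middle, in which the lamp stands upright, its flange on the rim (lamp foot 4 mm over the bench). Origin at the centre of its underside
- tape_roll: cardboard tape core, 84 mm across, 24 high, lying flat; to be left alone; origin at the centre of its underside
- screwdriver: screwdriver lying down, 170 mm long; to be left alone; origin at its middle
- jar: glass jar, 60 mm across, 80 high; to be left alone; origin at the centre of its underside
- mug: white mug, 80 mm across, 90 high; to be left alone; origin at the centre of its underside
- wrench: steel wrench lying down, 160 mm long; to be left alone; origin at its middle
- offcut: plywood offcut, 50 x 90 x 19 mm, flat; to be left alone; origin at the centre of its underside
- spool: grey plastic spool, 60 mm across, 46 high, upright; to be left alone; origin at the centre of its underside
Things that resemble listed ones, but are neither listed nor needed, are in the scene too. Several things look just like the block: the one meant starts farthest to the robot's left. There is more than one size of the lamp_base; the job needs the larger.

How it is judged:
By the outcome, as a careful person would: the job done as asked, in the order asked, and still so for the second after the job is handed in, while the arm keeps its last pose, push and grip.
It also fails if it takes over 67 s, if anything falls off the work surface, if the arm or the gripper's body presses on something with over 40 N, if the wrist force passes 120 N, or if a joint passes its speed limit or range.

## Working session

There is one attempt and no reset: what is moved stays moved. The work goes in short steps, Python scripts to look and compute and a shell command to move; the robot and the scene stay as the last step left them, time stands still between calls to the robot, and variables do not carry over. Pictures are saved under pics/ and viewed, at most 11 in all, crops included, and the job is handed in when it is done.

```bash
mkdir -p pics
python3 - <<'E'
from plant import status, viewer
import cv2,pickle
s=status.sense(); print({k:s[k] for k in ('time','tool_pos','orientation','ft_force','width')})
d={}
for n in ("scene","top"):
    c=viewer.capture(n); d[n]=c; cv2.imwrite(f"pics/{n}0.png",c["img"])
    print(n,c["camera_matrix"],c["dist_coeffs"],c["camera_from_world"])
pickle.dump(d,open("c0.pkl","wb"))
E
```

```text
{'time': 0.0, 'tool_pos': array([ 0.20692942, -0.64203617,  0.20476359]), 'orientation': array([-3.10225689e+00, -4.87581032e-01,  4.45573870e-04]), 'ft_force': array([-0.50217648, -1.06854067, -0.2954369 ]), 'width': 0.9985637993457114}
scene [[401.01952269   0.         283.79456868]
 [  0.         401.01952269 205.75031389]
 [  0.           0.           1.        ]] [-0.06266619  0.          0.          0.          0.        ] [[ 6.15620040e-01  7.88042849e-01  6.59663068e-04 -3.53459924e-01]
 [ 4.10204785e-01 -3.19737515e-01 -8.54107696e-01 -1.75562384e-01]
 [-6.72862543e-01  5.26076411e-01 -5.20095769e-01  1.38695830e+00]
 [ 0.00000000e+00  0.00000000e+00  0.00000000e+00  1.00000000e+00]]
top [[504.31725881   0.         278.79666636]
 [  0.         504.31725881 209.83156728]
 [  0.           0.           1.        ]] [-0.13060005  0.          0.          0.          0.        ] [[ 0.01880708 -0.99944394  0.02753353 -0.03722355]
 [-0.99173674 -0.02214324 -0.12636423  0.56560908]
 [ 0.12690365 -0.02492947 -0.99160173  1.26982953]
 [ 0.          0.          0.          1.        ]]
```

View pics/scene0.png

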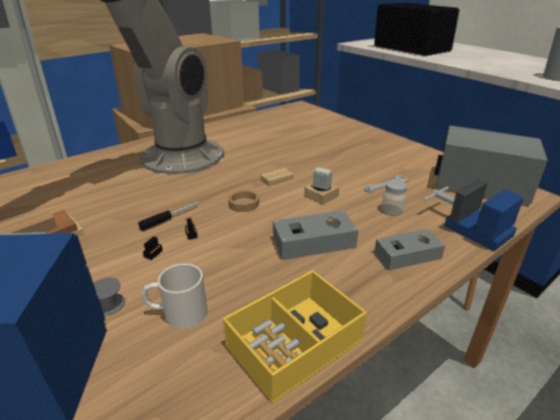

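View pics/top0.png

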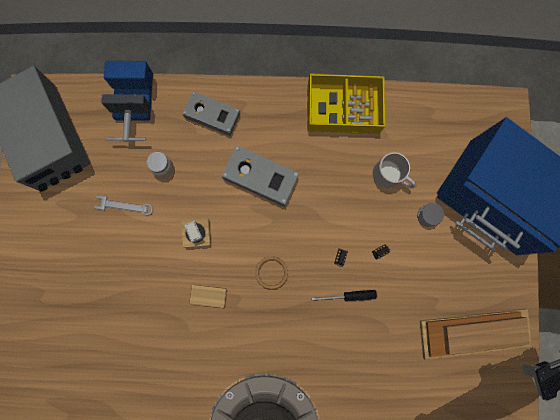

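The scene and top views show two rib-topped black blocks, at top (341,257) and (381,251). Dark bits also sit in the yellow box at top (322,108), (334,97) and (333,115). There are two housings, the larger at top (260,176) and the smaller at (211,112). The lamp and stand are at (195,233). I'll enlarge the block candidates to confirm which is which.

```bash
cat > h.py <<'E'
import numpy as np,cv2,pickle
def ray(c,px):
    K,D,T=c["camera_matrix"],np.array(c["dist_coeffs"]),c["camera_from_world"]
    n=cv2.undistortPoints(np.array(px,float).reshape(-1,1,2),K,D).reshape(-1,2)
    R,t=T[:3,:3],T[:3,3]
    return -R.T@t, np.c_[n,np.ones(len(n))]@R
def onz(c,px,z):
    o,d=ray(c,px); return o+d*((z-o[2])/d[:,2:3])
def proj(c,P):
    T=c["camera_from_world"]; return cv2.projectPoints(np.array(P,float).reshape(-1,3),cv2.Rodrigues(T[:3,:3])[0],T[:3,3],c["camera_matrix"],np.array(c["dist_coeffs"]))[0].reshape(-1,2)
E
python3 - <<'E'
import cv2,pickle,numpy as np
from h import *
d=pickle.load(open("c0.pkl","rb"))
t,s=d["top"]["img"],d["scene"]["img"]
z=lambda i,x,y,w,h:cv2.resize(i[y:y+h,x:x+w],(400,300),interpolation=cv2.INTER_CUBIC)
cv2.imwrite("pics/crops.png",np.vstack([np.hstack([z(t,320,225,80,60),z(t,305,70,88,66)]),np.hstack([z(s,130,205,88,66),z(s,270,285,80,60)])]))
cv2.imwrite("pics/crop2.png",np.vstack([np.hstack([z(t,210,135,100,75),z(t,165,205,72,54)]),np.hstack([z(s,265,195,100,75),z(s,290,160,64,48)])]))
print(onz(d["top"],[(341,257),(381,251)],.04).round(3), onz(d["top"],[(322,108),(334,97),(333,115)],.02).round(3))
E
```

```text
[[ 0.447 -0.188  0.04 ]
 [ 0.464 -0.292  0.04 ]] [[ 0.85  -0.138  0.02 ]
 [ 0.882 -0.171  0.02 ]
 [ 0.831 -0.168  0.02 ]]
```

View pics/crops.png

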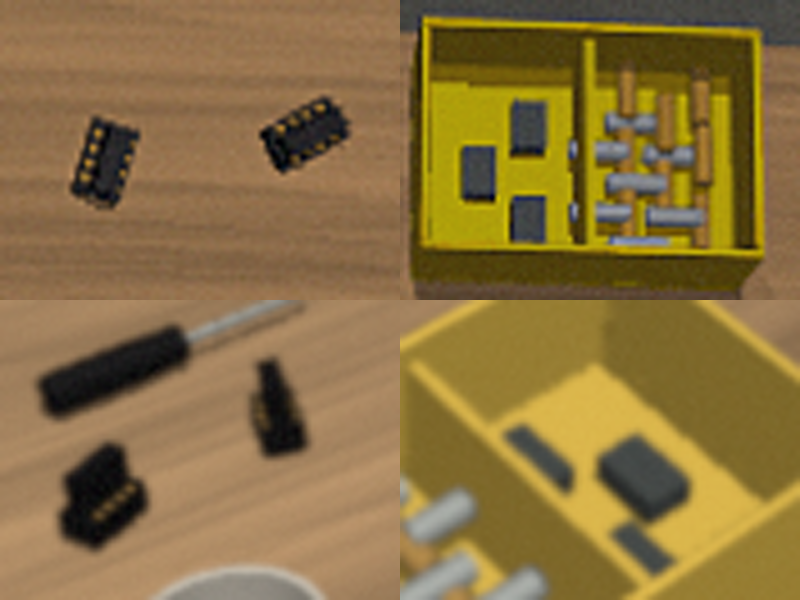

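View pics/crop2.png

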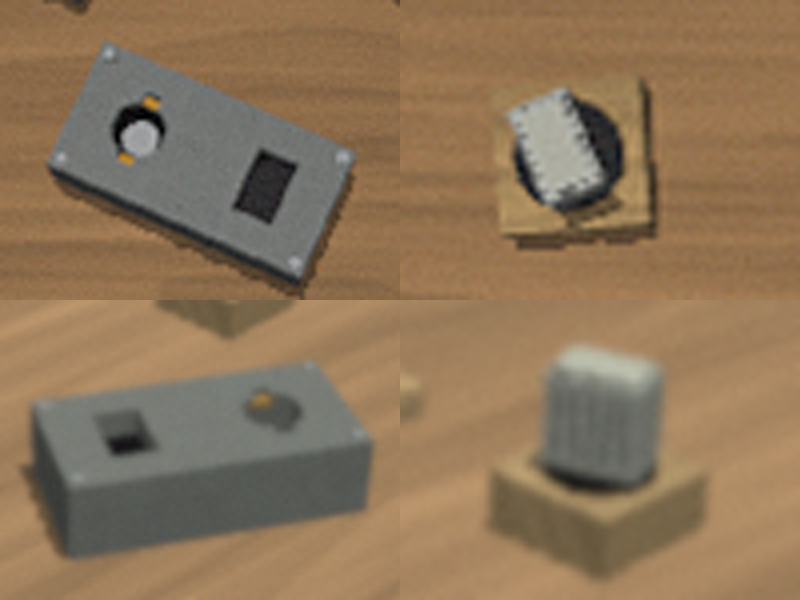

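The box pieces in the yellow box are plain flat grey blocks with no rib. The two real candidates are (341,257) and (381,251). The first is farther left (y=-0.19 against -0.29), so it is the block meant. The larger housing is at top (260,176), with the socket at about (245,169) and the recess at (276,182). Next I'll measure the poses.

```bash
cat > meas.py <<'E'
import numpy as np,cv2,pickle
from h import *
d=pickle.load(open("c0.pkl","rb")); c=d["top"]; t=c["img"]; hsv=cv2.cvtColor(t,cv2.COLOR_BGR2HSV)
print("cam",ray(c,[(280,210)])[0].round(3), "cam2",ray(d["scene"],[(280,210)])[0].round(3))
def blob(m,x,y,w,h):
    k=np.zeros_like(m); k[y:y+h,x:x+w]=m[y:y+h,x:x+w]
    n,l,s,_=cv2.connectedComponentsWithStats(k); i=1+np.argmax(s[1:,4]); return (l==i).astype(np.uint8)
def rect(m,z):
    ct=max(cv2.findContours(m,cv2.RETR_EXTERNAL,cv2.CHAIN_APPROX_NONE)[0],key=cv2.contourArea).reshape(-1,2)
    P=onz(c,ct,z)[:,:2]; (ctr,sz,a)=cv2.minAreaRect((P*1000).astype(np.float32)); return np.round(ctr,1),np.round(sz,1),round(a,1)
S,V=hsv[...,1],hsv[...,2]
g=((S<45)&(V>75)).astype(np.uint8)
b=blob(g,215,140,90,72); print("housing z.05",rect(b,.05), b.sum())
# holes: dark in top
hole=blob(((V<65)).astype(np.uint8),266,170,20,24); print("recess hole",rect(hole,.05))
# orange notches
o=((hsv[...,0]<28)&(S>150)&(V>120)).astype(np.uint8)[150:190,225:265]
n,l,s,ce=cv2.connectedComponentsWithStats(o); print("notch",[(q[4],(e+[225,150]).round(1),onz(c,[e+[225,150]],.045).round(4)) for q,e in zip(s[1:],ce[1:])])
k=blob((V<70).astype(np.uint8),330,243,22,26); k=cv2.morphologyEx(k,cv2.MORPH_CLOSE,np.ones((5,5))); print("block",rect(k,.018),rect(k,.012),k.sum())
print("lamp lens colors",t[232,190],t[240,205],t[225,188])
w=blob(((S<40)&(V>135)).astype(np.uint8),178,215,36,36); w=cv2.morphologyEx(w,cv2.MORPH_CLOSE,np.ones((5,5)));print("lamp slab",rect(w,.08),w.sum())
E
python3 meas.py
```

```text
cam [0.4   0.007 1.332] cam2 [ 1.223 -0.507  0.572]
housing z.05 (array([656.2,  24.8]), array([180.4,  90.7]), 66.8) 2128
recess hole (array([638.9, -16.4]), array([25.4, 41.1]), 65.0)
notch [(np.int32(9), array([247.3, 160.4]), array([[0.693 , 0.0591, 0.045 ]])), (np.int32(7), array([241., 174.]), array([[0.6567, 0.0745, 0.045 ]]))]
block (array([ 448.4, -189.8]), array([25.2, 39.4]), 73.6) (array([ 448.6, -190.7]), array([25.3, 39.6]), 73.6) 145
lamp lens colors [162 173 172] [104 150 182] [165 174 174]
lamp slab (array([503.7, 189. ]), array([44.8, 26.9]), 26.6) 189
```

```bash
cat > goto.py <<'E'
import sys,numpy as np
from plant import status
from scipy.spatial.transform import Rotation as Ro
s=status.sense(); R=Ro.from_rotvec(s["orientation"]).as_matrix(); p=np.array(s["tool_pos"])
psi=np.degrees(np.arctan2(R[1,0],R[0,0]))
print("t %.2f p %s psi %.2f tilt %.2f w %.1fmm gf %.1f F %s j %s"%(s["time"],p.round(4),psi,np.degrees(np.arccos(-R[2,2])),s["width"]*94,s["grasp_force"],np.round(s["ft_force"],1),np.round(s["joint_pos"],2)))
if len(sys.argv)>4:
    x,y,z,a=map(float,sys.argv[1:5])
    print("units now:",(R.T@(np.array([x,y,z])-p)/.12).round(3),"turn units",round(((psi-a+180)%360-180)/60,3))
E
python3 goto.py .4485 -.190 .15 163.6
python3 - <<'E'
import sys; sys.argv=['']
from meas import *
k=((hsv[...,0]<25)&(S>70)&(V>165)).astype(np.uint8); st=blob(k,178,214,40,40); st=cv2.morphologyEx(st,cv2.MORPH_CLOSE,np.ones((25,25))); print("stand",rect(st,.03))
sc=d["scene"]; a=np.radians(-16.4)
print("rib top",proj(sc,[.4485,-.190,.04]),"block base",proj(sc,[.4485,-.19,0]),"lamp top",proj(sc,[.5037,.189,.083]))
h=cv2.cvtColor(sc["img"],cv2.COLOR_BGR2HSV)
m=np.zeros(h.shape[:2],np.uint8); m[215:242,178:202]=(h[215:242,178:202,2]<60); print("scene block bbox",cv2.boundingRect(m))
P=[[.4485+u*np.cos(a)-v*np.sin(a),-.19+u*np.sin(a)+v*np.cos(a),z] for u,v,z in [(i*17,j*6,40) for i in(-1,1) for j in (-1,1)]+[(i*20,j*12,18) for i in(-1,1) for j in (-1,1)]+[(i*18,j*10,0) for i in(-1,1) for j in (-1,1)] for u,v,z in [(u/1000,v/1000,z/1000)]]
q=proj(sc,P); print("pred bbox",q.min(0),q.max(0))
E
```

```text
t 0.10 p [ 0.2069 -0.6421  0.2048] psi 17.86 tilt 0.07 w 93.8mm gf 0.0 F [ 0.2 -0.2 -0.3] j [ 1.11  0.43  0.07  1.61 -0.03  1.11 -0.07]
units now: [ 3.072 -2.968  0.46 ] turn units -2.429
cam [0.4   0.007 1.332] cam2 [ 1.223 -0.507  0.572]
housing z.05 (array([656.2,  24.8]), array([180.4,  90.7]), 66.8) 2128
recess hole (array([638.9, -16.4]), array([25.4, 41.1]), 65.0)
notch [(np.int32(9), array([247.3, 160.4]), array([[0.693 , 0.0591, 0.045 ]])), (np.int32(7), array([241., 174.]), array([[0.6567, 0.0745, 0.045 ]]))]
block (array([ 448.4, -189.8]), array([25.2, 39.4]), 73.6) (array([ 448.6, -190.7]), array([25.3, 39.6]), 73.6) 145
lamp lens colors [162 173 172] [104 150 182] [165 174 174]
lamp slab (array([503.7, 189. ]), array([44.8, 26.9]), 26.6) 189
stand (array([478.1, 209.8]), array([20.7, 20.9]), 1.4)
rib top [[189.71726711 220.25215837]] block base [[191.70065737 233.80019999]] lamp top [[322.10906294 169.37985335]]
scene block bbox (187, 219, 10, 20)
pred bbox [184.5086204  216.20445452] [197.29297108 238.67856142]
```

```bash
python3 -m creep '[0.192,-0.185,0,0,94,0.192,-0.185,0,0,94,0.192,-0.185,0,0,94,0.192,-0.185,0,0,94,0.192,-0.185,0,0,94,0.192,-0.185,0,0,94,0.192,-0.185,0,0,94,0.192,-0.185,0,0,94]' 10 | tail -3
python3 -m creep '[0.192,-0.185,0,0,40,0.192,-0.185,0,0,40,0.192,-0.185,0,0,40,0.192,-0.185,0,0,40,0.192,-0.185,0,0,40,0.192,-0.185,0,0,40,0.192,-0.185,0,0,40,0.192,-0.185,0,0,40]' >/dev/null
python3 goto.py .4485 -.190 .10 163.6
python3 -m creep '[0,0,0,-0.11,40,0,0,0,-0.11,40,0,0,0,-0.11,40,0,0,0,-0.11,40,0,0,0,-0.11,40,0,0,0,-0.11,40,0,0,0,-0.11,40,0,0,0,-0.11,40]' >/dev/null
python3 -m creep '[0,0,0,-0.11,40,0,0,0,-0.11,40,0,0,0,-0.11,40,0,0,0,-0.11,40,0,0,0,-0.11,40,0,0,0,-0.11,40,0,0,0,-0.11,40,0,0,0,-0.11,40]' >/dev/null
python3 -m creep '[0,0,0,-0.11,40,0,0,0,-0.11,40,0,0,0,-0.11,40,0,0,0,-0.11,40,0,0,0,-0.11,40,0,0,0,-0.11,40,0,0,0,0,40,0,0,0,0,40]' >/dev/null
python3 goto.py .4485 -.190 .10 163.6
```

```text
ft_force: [0.6, -0.6, -0.5]
width: 0.997
grasp_force: 0.0
t 1.43 p [ 0.4493 -0.1898  0.2055] psi 17.86 tilt 0.01 w 44.2mm gf 0.0 F [-0.1 -0.4 -0.6] j [ 0.49  0.13 -0.24  2.    0.04  1.01 -1.03]
units now: [-0.007  0.     0.879] turn units -2.429
t 3.43 p [ 0.4488 -0.1913  0.2053] psi 162.84 tilt 0.02 w 40.0mm gf 0.0 F [-0.4  0.8  0. ] j [ 0.7   0.15 -0.47  1.99  0.08  1.02  1.47]
units now: [0.005 0.009 0.878] turn units -0.013
```

```bash
python3 -m creep '[0.005,0.009,0.2,-0.013,40,0,0,0.2,0,40,0,0,0.2,0,40,0,0,0.2,0,40,0,0,0.2,0,40,0,0,0.2,0,40,0,0,0.1,0,40,0,0,0,0,40]' >/dev/null
python3 goto.py .4485 -.190 .021 163.6
python3 - <<'E'
from plant import viewer; import cv2,pickle,numpy as np
a=viewer.capture("top");b=viewer.capture("scene")
z=lambda i,x,y,w,h:cv2.resize(i[y:y+h,x:x+w],(400,300),interpolation=cv2.INTER_CUBIC)
cv2.imwrite("pics/pre.png",np.hstack([z(a["img"],305,225,80,60),z(b["img"],155,195,72,54)]))
E
```

```text
t 4.10 p [ 0.4471 -0.1894  0.0471] psi 163.62 tilt 0.24 w 40.0mm gf 0.0 F [-1.2  0.3 -0.5] j [ 0.63  0.37 -0.42  2.13  0.24  0.69  1.33]
units now: [-0.013 -0.002  0.217] turn units 0.0
```

View pics/pre.png

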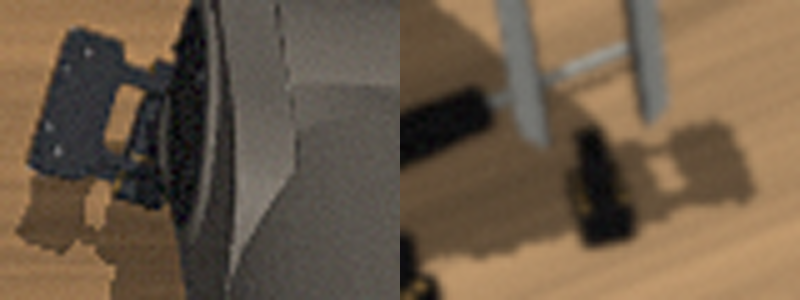

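The fingers straddle the rib: tips at crop (540,140) and (650,115), rib at (590,150). I'll descend and close.

```bash
python3 -m creep '[-0.013,-0.002,0.1,0,40,0,0,0.115,0,40,0,0,0,0,40,0,0,0,0,10,0,0,0,0,5,0,0,0,0,0,0,0,0,0,0,0,0,0,0,0]' 25 >/dev/null
python3 goto.py .4485 -.190 .021 163.6
python3 -m creep '[0,0,0,0,0,0,0,0,0,0,0,0,0,0,0]' >/dev/null
python3 goto.py .4485 -.190 .021 163.6
```

```text
t 4.87 p [ 0.4505 -0.1909  0.0242] psi 163.83 tilt 0.05 w 11.9mm gf 25.0 F [0.7 0.1 0.5] j [ 0.61  0.41 -0.41  2.14  0.27  0.64  1.31]
units now: [0.018 0.003 0.027] turn units 0.004
t 5.12 p [ 0.4503 -0.1908  0.024 ] psi 163.84 tilt 0.02 w 11.6mm gf 25.0 F [-1.2 -0.6  5.5] j [ 0.61  0.41 -0.41  2.14  0.27  0.64  1.31]
units now: [0.017 0.002 0.025] turn units 0.004
```

```bash
python3 -m creep '[0,0,-0.05,0,0,0,0,-0.2,0,0,0,0,-0.2,0,0,0,0,-0.2,0,0,0,0,-0.2,0,0,0,0,-0.1,0,0,0,0,0,0.117,0,0,0,0,0,0]' >/dev/null
python3 goto.py .6385 -.0166 .12 156.8
python3 - <<'E'
from plant import viewer; import cv2,pickle,numpy as np
b={"scene":viewer.capture("scene"),"top":viewer.capture("top")}
pickle.dump(b,open("c1.pkl","wb"))
z=lambda i,x,y,w,h:cv2.resize(i[y:y+h,x:x+w],(400,300),interpolation=cv2.INTER_CUBIC)
cv2.imwrite("pics/held.png",np.hstack([z(b["scene"]["img"],150,140,100,75),z(b["top"]["img"],300,205,100,75)]))
E
```

```text
t 5.78 p [ 0.4505 -0.191   0.1389] psi 156.44 tilt 0.10 w 12.0mm gf 25.0 F [-1.   0.2 -1.2] j [ 0.67  0.23 -0.45  2.06  0.13  0.87  1.3 ]
units now: [-0.855  1.958  0.159] turn units -0.006
```

View pics/held.png

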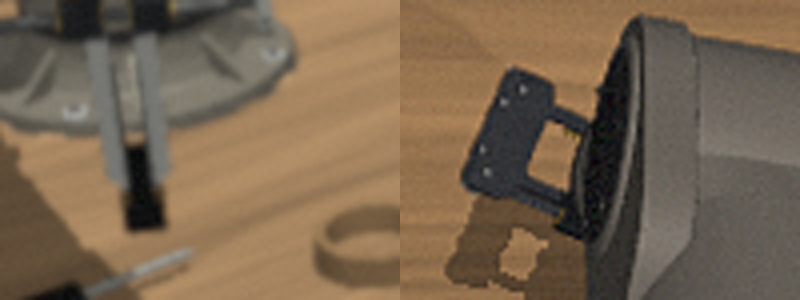

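```bash
python3 goto.py .6404 -.0174 .12 156.8; python3 -m creep '[-0.11,0.245,0,-0.006,0,-0.11,0.245,0,0,0,-0.11,0.245,0,0,0,-0.11,0.245,0,0,0,-0.11,0.245,0,0,0,-0.11,0.245,0,0,0,-0.11,0.245,0,0,0,-0.1,0.24,0,0,0]' >/dev/null;python3 -m creep '[0,0,0,0,0,0,0,0,0,0,0,0,0,0,0]' >/dev/null
python3 goto.py .6404 -.0174 .09 156.8
```

```text
t 5.88 p [ 0.4499 -0.1906  0.1377] psi 157.02 tilt 0.01 w 11.5mm gf 25.0 F [-1.   0.2 -0.9] j [ 0.67  0.23 -0.45  2.06  0.13  0.87  1.31]
units now: [-0.898  1.949  0.147] turn units 0.004
t 6.80 p [ 0.6367 -0.0154  0.1367] psi 157.32 tilt 0.10 w 11.7mm gf 25.0 F [-0.4 -1.1 -1.7] j [ 0.29  0.47 -0.48  1.73  0.25  1.    0.89]
units now: [-0.035 -0.004  0.389] turn units 0.009
```

```bash
python3 -m creep '[-0.035,-0.004,0.15,0.007,0,0,0,0.15,0,0,0,0,0.08,0,0,0,0,0,0,0,0,0,0,0,0]' >/dev/null
for i in 1 2 3; do python3 goto.py .6404 -.0174 .09 156.8;python3 -m creep '[0,0,0,0,0]' >/dev/null; done
python3 - <<'E'
from plant import viewer; import cv2,pickle,numpy as np
b={"scene":viewer.capture("scene"),"top":viewer.capture("top")}
z=lambda i,x,y,w,h:cv2.resize(i[y:y+h,x:x+w],(400,300),interpolation=cv2.INTER_CUBIC)
cv2.imwrite("pics/over.png",np.hstack([z(b["scene"]["img"],255,185,80,60),z(b["top"]["img"],240,150,80,60)]))
E
```

```text
t 7.22 p [ 0.6406 -0.0178  0.0921] psi 156.76 tilt 0.06 w 11.7mm gf 25.0 F [ 0.6 -0.1 -0.2] j [ 0.27  0.53 -0.46  1.76  0.29  0.92  0.86]
units now: [0.003 0.002 0.017] turn units -0.001
t 7.30 p [ 0.6414 -0.0175  0.093 ] psi 156.76 tilt 0.05 w 11.6mm gf 25.0 F [-0.4  0.4  0.1] j [ 0.27  0.53 -0.46  1.76  0.29  0.92  0.86]
units now: [ 0.008 -0.003  0.025] turn units -0.001
t 7.38 p [ 0.6416 -0.0173  0.0932] psi 156.76 tilt 0.08 w 11.6mm gf 25.0 F [ 0.5  0.7 -1.2] j [ 0.27  0.53 -0.47  1.76  0.29  0.92  0.86]
units now: [ 0.009 -0.005  0.027] turn units -0.001
```

View pics/over.png

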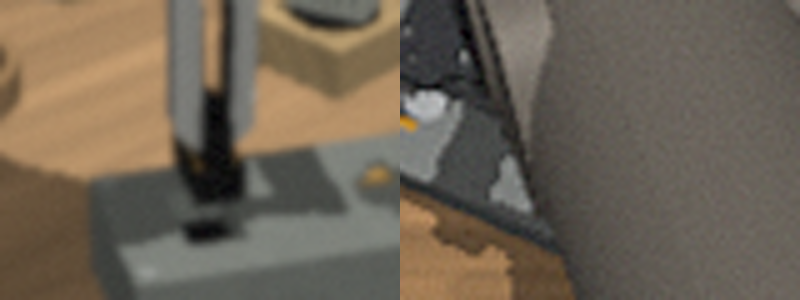

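The block at crop (210,150) hangs just above the recess at (210,225), aligned. I'll descend slowly.

```bash
python3 -m creep '[0.006,-0.002,0.07,0,0,0,0,0.06,0,0,0,0,0.03,0,0,0,0,0.02,0,0,0,0,0,0,0]' >/dev/null; python3 goto.py .6404 -.0174 .056 156.8
python3 -m creep '[0,0,0.03,0,0,0,0,0.03,0,0,0,0,0.03,0,0,0,0,0.02,0,0,0,0,0,0,0]' >/dev/null; python3 goto.py .6404 -.0174 .056 156.8
```

```text
t 7.98 p [ 0.6399 -0.0171  0.0695] psi 156.77 tilt 0.08 w 11.4mm gf 25.0 F [-0.1  0.6 -0.2] j [ 0.27  0.55 -0.46  1.77  0.3   0.89  0.84]
units now: [-0.005 -0.001  0.113] turn units -0.001
t 8.40 p [ 0.6401 -0.0171  0.0566] psi 156.76 tilt 0.05 w 11.9mm gf 25.0 F [ 0.4  0.  -0.9] j [ 0.26  0.57 -0.45  1.78  0.31  0.86  0.83]
units now: [-0.003 -0.001  0.005] turn units -0.001
```

```bash
for r in 1 2 3; do python3 -m creep '[0,0,0.012,0,0,0,0,0,0,0]' >/dev/null; python3 goto.py .6404 -.0174 .056 156.8; done
```

```text
t 8.57 p [ 0.6406 -0.0171  0.0561] psi 156.76 tilt 0.02 w 11.9mm gf 25.0 F [ 0.4  1.1 -0.5] j [ 0.26  0.57 -0.45  1.78  0.31  0.86  0.83]
units now: [ 0.    -0.003  0.001] turn units -0.001
t 8.73 p [ 0.6409 -0.0171  0.0559] psi 156.75 tilt 0.07 w 11.9mm gf 25.0 F [-7.7 -0.9 19.4] j [ 0.26  0.57 -0.45  1.78  0.31  0.86  0.83]
units now: [ 0.003 -0.004 -0.001] turn units -0.001
t 8.90 p [ 0.6415 -0.0173  0.0553] psi 156.74 tilt 0.15 w 11.7mm gf 25.0 F [-8.2 -1.6 28.1] j [ 0.26  0.57 -0.45  1.78  0.32  0.86  0.83]
units now: [ 0.008 -0.004 -0.006] turn units -0.001
```

```bash
python3 -m creep '[0,0,-0.015,0,0,0,0,0,0,30,0,0,0,0,30,0,0,0,0,30,0,0,-0.1,0,30,0,0,-0.25,0,30,0,0,-0.25,0,40,0,0,-0.25,0,50]' 25 >/dev/null
python3 goto.py .5037 .189 .14 206.6
python3 -m creep '[0,0,-0.1,-0.11,60,0,0,0,-0.11,60,0,0,0,-0.11,60,0,0,0,-0.11,60,0,0,0,-0.11,60,0,0,0,-0.11,60,0,0,0,-0.11,60,0,0,0,-0.06,60]' >/dev/null
python3 goto.py .5037 .189 .14 206.6
```

```text
t 9.57 p [ 0.6401 -0.0169  0.1585] psi 156.79 tilt 0.04 w 39.9mm gf 0.0 F [ 0.4 -0.3  0.6] j [ 0.29  0.46 -0.49  1.71  0.24  1.04  0.89]
units now: [1.721 1.129 0.156] turn units -0.83
t 10.23 p [ 0.6404 -0.0172  0.1695] psi -153.05 tilt 0.01 w 60.2mm gf 0.0 F [-0.1  0.8  0.4] j [ 0.43  0.48 -0.67  1.69  0.33  1.09  1.69]
units now: [0.237 2.048 0.246] turn units 0.006
```

```bash
python3 -m creep '[0.03,0.256,0,0.006,60,0.03,0.256,0,0,60,0.03,0.256,0,0,60,0.03,0.256,0,0,60,0.03,0.256,0,0,60,0.03,0.256,0,0,60,0.03,0.256,0,0,60,0.027,0.256,0,0,60]' >/dev/null
python3 -m creep '[0,0,0,0,60,0,0,0,0,60]' >/dev/null
python3 goto.py .5037 .189 .095 206.6
python3 - <<'E'
from plant import viewer; import cv2,pickle,numpy as np
b={"scene":viewer.capture("scene"),"top":viewer.capture("top")}
pickle.dump(b,open("c2.pkl","wb"))
z=lambda i,x,y,w,h:cv2.resize(i[y:y+h,x:x+w],(400,300),interpolation=cv2.INTER_CUBIC)
cv2.imwrite("pics/flush.png",np.hstack([z(b["scene"]["img"],265,120,120,90),z(b["scene"]["img"],265,205,64,48),]))
cv2.imwrite("pics/flush2.png",z(b["top"]["img"],160,140,160,120))
E
```

```text
t 11.07 p [0.5056 0.1922 0.1697] psi -153.61 tilt 0.05 w 60.0mm gf 0.0 F [0.6 0.  0. ] j [ 0.17  0.34 -0.78  1.91  0.28  1.01  1.3 ]
units now: [ 0.026 -0.017  0.622] turn units -0.004
```

View pics/flush.png

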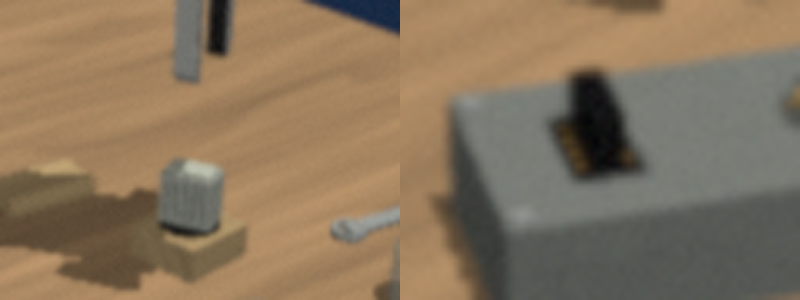

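The block sits flush in the recess, with its shoulder dots level with the housing top. Before descending, I'll check the lamp's x and y using both views.

Run:
```python
from h import *
b=pickle.load(open("c2.pkl","rb")); s=b["scene"]
a=np.radians(206.4); ty=np.array([np.cos(a-np.pi/2),np.sin(a-np.pi/2),0]); P=np.array([.5050,.1915,.17])
print("tips pred crop",[((proj(s,P+ty*k)[0]-[265,120])*3.333).round(0) for k in (-.036,-.03,.03,.036)])
d=pickle.load(open("c0.pkl","rb"))["scene"]
h=cv2.cvtColor(d["img"],cv2.COLOR_BGR2HSV); m=np.zeros(h.shape[:2],np.uint8)
m[165:196,305:340]=(h[165:196,305:340,1]<50)&(h[165:196,305:340,2]>90); x=cv2.boundingRect(m); print("slab bbox",x)
# silhouette mid column -> compare predicted centre and extremes
L=np.array([.5037,.189]); al=np.radians(26.6); R=np.array([[np.cos(al),-np.sin(al)],[np.sin(al),np.cos(al)]])
q=np.array([proj(d,[*(L+R@np.array([i*.023,j*.014])),z])[0] for z in(.034,.079) for i in(-1,1) for j in(-1,1)]); print("pred",q.min(0),q.max(0))
```

```text
tips pred crop [array([183.,  82.]), array([186.,  79.]), array([212.,  53.]), array([215.,  51.])]
slab bbox (313, 168, 19, 21)
pred [311.81392455 167.1102936 ] [331.61567834 188.90315086]
```

View pics/flush2.png

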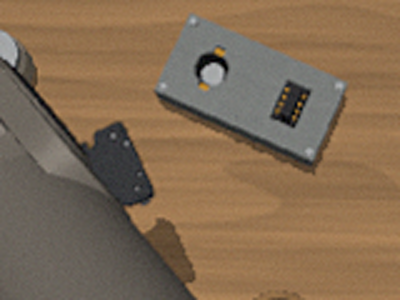

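Both views agree to within a pixel, and the top view confirms the block is home at crop (291,103) and the socket is clear at (211,70). I'll descend and grip the lamp.

```bash
python3 -m creep '[0.02,-0.015,0.1,0,60,0,0,0.18,0,60,0,0,0.18,0,60,0,0,0.18,0,60,0,0,0.18,0,60,0,0,0.15,0,60,0,0,0.09,0,60,0,0,0,0,60]' >/dev/null
python3 goto.py .5037 .189 .040 206.6
python3 -m creep '[0,0,0,0,60,0,0,0,0,20,0,0,0,0,10,0,0,0,0,10,0,0,0,0,10,0,0,0,0,10]' 50 >/dev/null
python3 goto.py .5037 .189 .040 206.6
```

```text
t 11.83 p [0.5038 0.1866 0.0391] psi -153.86 tilt 0.21 w 60.4mm gf 0.0 F [-0.  -0.8  0.5] j [ 0.08  0.51 -0.68  2.01  0.45  0.78  1.15]
units now: [-0.008  0.018 -0.007] turn units -0.008
t 12.33 p [0.5051 0.188  0.042 ] psi -153.81 tilt 0.04 w 29.8mm gf 0.0 F [-0.   0.5 -0.4] j [ 0.08  0.5  -0.69  2.01  0.45  0.78  1.15]
units now: [0.007 0.013 0.017] turn units -0.007
```

```bash
python3 -m creep '[0,0,0,0,10,0,0,0,0,10,0,0,0,0,10]' 50 >/dev/null
for i in 1 2; do python3 goto.py .5037 .189 .040 206.6; python3 -m creep '[0,0,0,0,10]'>/dev/null; done
python3 -m creep '[0,0,-0.05,0,10,0,0,-0.15,0,10,0,0,-0.15,0,10,0,0,-0.15,0,10,0,0,-0.15,0,10,0,0,-0.15,0,10,0,0,0,0,10,0,0,0,0,10]' >/dev/null
python3 goto.py .6739 .0662 .12 156.8
```

```text
t 12.58 p [0.5051 0.1881 0.042 ] psi -153.80 tilt 0.03 w 27.5mm gf 50.0 F [-0.7 -0.2  7.5] j [ 0.08  0.5  -0.69  2.01  0.45  0.78  1.15]
units now: [0.007 0.012 0.017] turn units -0.007
t 12.67 p [0.5051 0.1881 0.042 ] psi -153.80 tilt 0.03 w 27.6mm gf 50.0 F [-1.1 -1.9  6.1] j [ 0.08  0.5  -0.69  2.01  0.45  0.78  1.15]
units now: [0.007 0.012 0.016] turn units -0.007
t 13.42 p [0.5053 0.188  0.1383] psi -153.81 tilt 0.09 w 27.7mm gf 50.0 F [-0.4 -0.4 -2.4] j [ 0.16  0.37 -0.77  1.94  0.32  0.95  1.27]
units now: [-0.813 -1.531  0.155] turn units 0.823
```

```bash
python3 -m creep '[0,0,0,0.1,10,0,0,0,0.11,10,0,0,0,0.11,10,0,0,0,0.11,10,0,0,0,0.11,10,0,0,0,0.11,10,0,0,0,0.11,10,0,0,0,0.06,10]' >/dev/null
python3 -m creep '[0,0,0,0,10]' >/dev/null
python3 goto.py .6749 .0661 .12 156.8
```

```text
t 14.17 p [0.5042 0.1878 0.1365] psi 156.83 tilt 0.10 w 27.9mm gf 50.0 F [-0.4 -0.2 -1.2] j [ 0.02  0.34 -0.59  1.95  0.23  0.92  0.48]
units now: [-1.707 -0.373  0.136] turn units 0.0
```

```bash
python3 -m creep '[-0.213,-0.047,0,0,10,-0.213,-0.047,0,0,10,-0.213,-0.047,0,0,10,-0.213,-0.047,0,0,10,-0.213,-0.047,0,0,10,-0.213,-0.047,0,0,10,-0.213,-0.047,0,0,10,-0.213,-0.044,0,0,10]' >/dev/null
python3 -m creep '[0,0,0,0,10,0,0,0,0,10]' >/dev/null
for i in 1 2 3; do python3 goto.py .6749 .0661 .10 156.8; python3 -m creep '[0,0,0,0,10]' >/dev/null; done
python3 - <<'E'
from plant import viewer; import cv2,numpy as np
b=viewer.capture("scene")
cv2.imwrite("pics/lampover.png",cv2.resize(b["img"][160:250,280:400],(800,600),interpolation=cv2.INTER_CUBIC))
E
```

```text
t 15.00 p [0.6758 0.0656 0.1359] psi 157.03 tilt 0.11 w 27.8mm gf 50.0 F [-0.6 -0.1 -1.9] j [ 0.16  0.54 -0.5   1.63  0.29  1.04  0.75]
units now: [0.008 0.001 0.299] turn units 0.004
t 15.08 p [0.6748 0.0673 0.1365] psi 157.11 tilt 0.10 w 27.4mm gf 50.0 F [-0.7  0.9 -1.7] j [ 0.16  0.54 -0.5   1.63  0.29  1.04  0.75]
units now: [-0.005 -0.009  0.304] turn units 0.005
t 15.17 p [0.6748 0.0678 0.1371] psi 157.13 tilt 0.06 w 27.5mm gf 50.0 F [-0.3  0.8 -1.5] j [ 0.16  0.54 -0.5   1.63  0.29  1.04  0.75]
units now: [-0.007 -0.012  0.309] turn units 0.006
```

View pics/lampover.png

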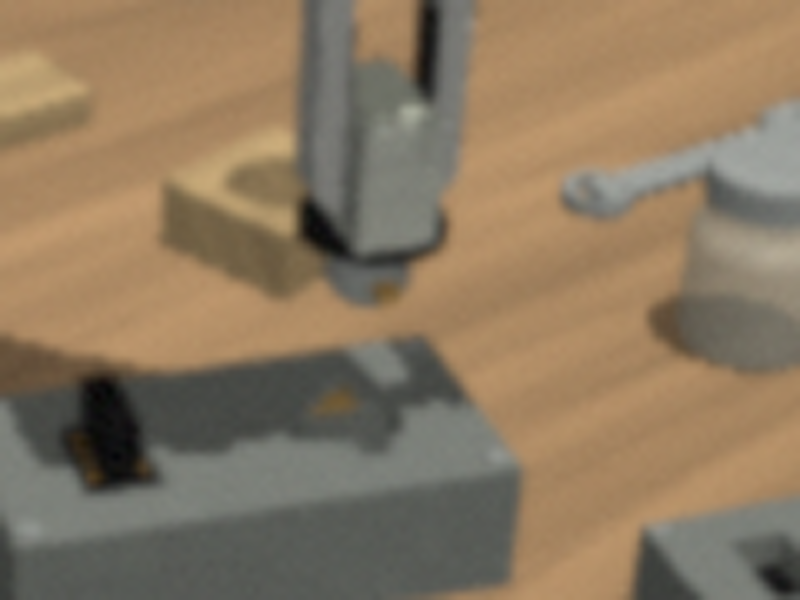

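```bash
python3 - <<'E'
from h import *
d=pickle.load(open("c0.pkl","rb"))["scene"]
f=lambda P:((proj(d,P)[0]-[280,160])*6.667).round(0)
print("foot",f([.6745,.0672,.098]),"flange",f([.6745,.0672,.126]),"socket",f([.6742,.0664,.05]))
E
python3 -m creep '[-0.004,-0.008,0.12,0.005,10,0,0,0.1,0,10,0,0,0,0,10,0,0,0,0,10]' >/dev/null
for i in 1 2 3; do python3 goto.py .6749 .0661 .088 156.8; python3 -m creep '[0,0,0,0,10]' >/dev/null; done
```

```text
foot [359. 293.] flange [365. 222.] socket [348. 410.]
t 15.63 p [0.6748 0.0657 0.1097] psi 156.72 tilt 0.13 w 27.7mm gf 50.0 F [ 0.   1.  -1.3] j [ 0.16  0.57 -0.49  1.65  0.3   1.    0.73]
units now: [-0.     0.003  0.181] turn units -0.001
t 15.72 p [0.6756 0.066  0.1109] psi 156.71 tilt 0.03 w 27.7mm gf 50.0 F [ 0.2  0.9 -2. ] j [ 0.16  0.57 -0.49  1.65  0.3   1.    0.73]
units now: [ 0.006 -0.001  0.191] turn units -0.002
t 15.80 p [0.6759 0.066  0.1115] psi 156.71 tilt 0.03 w 27.7mm gf 50.0 F [-0.1 -1.1 -2. ] j [ 0.16  0.57 -0.49  1.65  0.3   1.    0.73]
units now: [ 0.008 -0.003  0.196] turn units -0.002
```

Run:
```python
from h import *
from plant import viewer,status
c=viewer.capture("scene"); p=np.array(status.sense()["tool_pos"]); print(p.round(4))
g=cv2.cvtColor(c["img"],cv2.COLOR_BGR2GRAY)
d=pickle.load(open("c0.pkl","rb")); s=d["scene"]; gs=cv2.cvtColor(s["img"],cv2.COLOR_BGR2GRAY)
# bore/notch region c0: print rows of gray in bore
print("bore pred",proj(s,[.6742,.0664,.05]).round(1))
R=np.array([[.919,.394],[-.394,.919]])
q=lambda u,v:proj(s,[*(np.array([.6742,.0664])+R@np.array([u,v])),.05])[0].round(1)
print("bore edges pred -y,+y,-x,+x",q(0,-.017),q(0,.017),q(-.017,0),q(.017,0))
print(gs[215:230,322:346])
b=p[:2]+.0008*np.array([-.919,.394])
z=p[2]-.038
print("pred foot",proj(c,[*b,z]).round(1),"barrel mid",proj(c,[*b,z+.02]).round(1),"flange",proj(c,[*b,z+.028]).round(1))
r0=int(proj(c,[*b,z+.028])[0,1]); print(r0); print(g[r0-2:r0+12,320:352])
```

```text
[0.6759 0.0659 0.1116]
bore pred [[332.2 221.5]]
bore edges pred -y,+y,-x,+x [325.4 222.5] [339.  220.5] [329.7 217.7] [334.8 225.4]
[[125 123 123 124 124 124 124 122 122 121 123 123 122 123 123 124 123 122
  122 124 122 122 120 123]
 [124 125 122 122 124 120 119 118 114 114 119 121 122 123 122 123 124 123
  123 124 123 123 123 124]
 [125 123 124 124 122 118 110 103 100 101 110 116 118 119 119 121 123 123
  122 123 122 122 121 123]
 [125 125 122 121 121 117 107 107 109 102 101 104  99 106 109 116 120 123
  124 123 121 123 122 123]
 [123 122 121 120 116 113 116 120 124 117 103  90  89  88  90  98 108 116
  120 124 121 122 123 123]
 [123 123 120 115 106  99 109 116 115 112  98  88  82  82  82  84  89 104
  118 121 122 121 120 122]
 [121 124 120 108  95  93  96  99  97  95  90  84  83  80  81  77  78  88
  108 119 122 120 121 122]
 [123 122 118 110  95  86  84  84  85  85  84  80  81  79  81  78  71  75
   98 116 122 122 121 121]
 [121 119 120 115  98  87  80  82  81  80  79  81  77  82  80  77  71  73
   97 117 121 123 123 122]
 [122 122 121 119 107  96  87  83  80  81  80  82  83  80 
[... 1791 characters left out ...]
7 109 126 132 133 133 134 133 134]
 [148 148 151 147 149 146 139 114  86  67  58  58  58  63  63  59  57  53
   51  55  63  82  98 109 123 133 131 133 135 138 140 142]
 [151 150 149 150 147 149 143 123  96  87  83  84  86  88  88  86  87  83
   82  80  82  91  98 104 120 131 137 137 140 142 146 144]
 [148 149 149 148 147 146 139 120  97  90  95  98 101 101  99  98  98  99
   95  91  89  92  89  91 107 127 136 143 146 145 146 147]
 [141 142 139 135 132 125 119 104  92  91  95 101 103 104 101  98  94  95
   94  94  92  90  84  81  89 112 133 146 147 146 146 145]
 [117 113 108 103 100  96  92  84  83  87  93  98 103 103  98  91  87  91
   96 103 106  93  80  76  78  94 122 140 145 144 143 143]]
```

Both the flange and the bore sit about 0.5 px from prediction in the same direction, so the lamp is on the socket axis. I'll lower it.

```bash
python3 -m creep '[0.006,-0.002,0.08,-0.001,10,0,0,0.07,0,10,0,0,0.04,0,10,0,0,0,0,10,0,0,0,0,10]' >/dev/null
python3 goto.py .6749 .0661 .08 156.8
for i in 1 2 3 ; do python3 -m creep '[0,0,0.025,0,10,0,0,0,0,10,0,0,0,0,10]' >/dev/null; python3 goto.py .6749 .0661 .065 156.8; done
```

```text
t 16.35 p [0.6746 0.0659 0.0878] psi 156.77 tilt 0.06 w 27.6mm gf 50.0 F [ 0.5  0.7 -1.3] j [ 0.15  0.59 -0.48  1.67  0.32  0.96  0.72]
units now: [-0.002  0.002  0.065] turn units -0.001
t 16.60 p [0.675  0.0659 0.0854] psi 156.76 tilt 0.01 w 27.6mm gf 50.0 F [-0.5  1.  -1.9] j [ 0.15  0.59 -0.48  1.67  0.32  0.96  0.72]
units now: [0.001 0.001 0.17 ] turn units -0.001
t 16.85 p [0.6748 0.0659 0.0822] psi 156.77 tilt 0.01 w 27.7mm gf 50.0 F [-0.2 -0.4 -2.4] j [ 0.15  0.6  -0.48  1.67  0.32  0.95  0.72]
units now: [-0.     0.002  0.144] turn units -0.001
t 17.10 p [0.6748 0.0659 0.0792] psi 156.76 tilt 0.02 w 27.6mm gf 50.0 F [-0.1  0.8 -1.1] j [ 0.15  0.6  -0.48  1.67  0.32  0.95  0.72]
units now: [-0.     0.002  0.118] turn units -0.001
```

Free so far; the lugs are entering the slots.

```bash
for i in 1 2 3 4 5; do python3 -m creep '[0,0,0.02,0,10,0,0,0,0,10,0,0,0,0,10]' >/dev/null; python3 goto.py .6749 .0661 .065 156.8|head -1; done
```

```text
t 17.35 p [0.6749 0.0659 0.0768] psi 156.76 tilt 0.01 w 27.2mm gf 50.0 F [-0.3 -0.2 -0.8] j [ 0.15  0.6  -0.48  1.68  0.33  0.94  0.71]
t 17.60 p [0.6752 0.066  0.0748] psi 156.76 tilt 0.03 w 27.8mm gf 50.0 F [ 0.3 -0.1  1.6] j [ 0.15  0.6  -0.48  1.68  0.33  0.94  0.71]
t 17.85 p [0.6751 0.066  0.0723] psi 156.76 tilt 0.03 w 27.4mm gf 50.0 F [0.3 0.8 2.6] j [ 0.15  0.61 -0.48  1.68  0.33  0.94  0.71]
t 18.10 p [0.6751 0.066  0.0699] psi 156.76 tilt 0.02 w 27.9mm gf 50.0 F [1.3 0.2 4.8] j [ 0.15  0.61 -0.47  1.68  0.33  0.93  0.71]
t 18.35 p [0.6751 0.066  0.0676] psi 156.76 tilt 0.03 w 27.7mm gf 50.0 F [ 0.3 -0.8  5.6] j [ 0.15  0.61 -0.47  1.68  0.33  0.93  0.71]
```

```bash
for i in 1 2 3; do python3 -m creep '[0,0,0.013,0,10,0,0,0,0,10,0,0,0,0,10]' >/dev/null; python3 goto.py .6749 .0661 .065 156.8|head -1; done
```

```text
t 18.60 p [0.6752 0.066  0.0661] psi 156.76 tilt 0.03 w 27.7mm gf 50.0 F [-0.5 -0.9  6.2] j [ 0.15  0.61 -0.47  1.68  0.33  0.93  0.71]
t 18.85 p [0.6752 0.066  0.0648] psi 156.76 tilt 0.03 w 27.6mm gf 50.0 F [-0.4 -0.6  8.7] j [ 0.14  0.62 -0.47  1.68  0.34  0.92  0.71]
t 19.10 p [0.6755 0.0661 0.0645] psi 156.75 tilt 0.08 w 27.8mm gf 50.0 F [-6.1 -0.8 23.9] j [ 0.14  0.62 -0.47  1.68  0.34  0.92  0.71]
```

```bash
python3 -m creep '[0,0,-0.007,0.05,10,0,0,0,0.08,10,0,0,0,0.08,10,0,0,0,0.08,10,0,0,0,0.08,10,0,0,0,0.08,10,0,0,0,0.08,10,0,0,0,0.08,10]' >/dev/null; python3 goto.py
python3 -m creep '[0,0,0,0.08,10,0,0,0,0.08,10,0,0,0,0.08,10,0,0,0,0.08,10,0,0,0,0.08,10,0,0,0,0.08,10,0,0,0,0.08,10,0,0,0,0,10]'; python3 goto.py; python3 -c "
from plant import status;print(status.sense()['wrist_torque'])"
```

```text
t 19.77 p [0.6756 0.0662 0.0647] psi 119.92 tilt 0.10 w 27.9mm gf 50.0 F [-1.   0.2 13.5] j [ 0.04  0.59 -0.32  1.69  0.23  0.9   0.15]
time: 20.43
tool_pos: [0.676, 0.0662, 0.0648]
orientation: [2.292, 2.146, 0.003]
ft_force: [1.0, -0.1, 12.5]
width: 0.294
grasp_force: 50.0
t 20.43 p [0.676  0.0662 0.0648] psi 86.24 tilt 0.14 w 27.6mm gf 50.0 F [ 1.  -0.1 12.5] j [-0.06  0.58 -0.18  1.7   0.13  0.88 -0.36]
[ 0.01197057 -0.34051559  0.05584522]
```

```bash
T(){ python3 goto.py|head -1; python3 -c "
from plant import status;print(status.sense()['wrist_torque'].round(3))"; }
python3 -m creep '[0,0,0,0.06,10,0,0,0,0.06,10,0,0,0,0.06,10,0,0,0,0.06,10,0,0,0,0,10,0,0,0,0,10]'>/dev/null; T
for i in 1 2 3 4 5; do python3 -m creep '[0,0,0,0.03,10,0,0,0,0,10,0,0,0,0,10]'>/dev/null; T; done
```

```text
t 20.93 p [0.6761 0.0661 0.0648] psi 72.14 tilt 0.15 w 27.8mm gf 50.0 F [ 2.4 -0.  12.4] j [-0.1   0.57 -0.12  1.7   0.09  0.87 -0.57]
[-0.169 -0.416  0.081]
t 21.18 p [0.6761 0.0661 0.0648] psi 70.35 tilt 0.15 w 27.6mm gf 50.0 F [ 1.4 -1.1 12.1] j [-0.11  0.57 -0.12  1.7   0.08  0.87 -0.6 ]
[-0.072 -0.457  0.067]
t 21.43 p [0.676  0.0661 0.0647] psi 68.55 tilt 0.13 w 27.8mm gf 50.0 F [ 1.1 -0.3 13. ] j [-0.11  0.57 -0.11  1.7   0.08  0.87 -0.63]
[-0.041 -0.273  0.121]
t 21.68 p [0.676  0.0661 0.0647] psi 66.75 tilt 0.13 w 27.7mm gf 50.0 F [-0.2  0.  13.4] j [-0.12  0.57 -0.1   1.7   0.07  0.87 -0.66]
[-0.009 -0.212  0.1  ]
t 21.93 p [0.6759 0.0661 0.0647] psi 64.97 tilt 0.13 w 28.0mm gf 50.0 F [ 0.4 -1.  12.9] j [-0.12  0.57 -0.09  1.7   0.07  0.87 -0.68]
[-0.109 -0.157  0.288]
t 22.18 p [0.6759 0.0662 0.0647] psi 63.18 tilt 0.13 w 27.8mm gf 50.0 F [ 1.1  0.8 12.6] j [-0.13  0.57 -0.09  1.7   0.06  0.87 -0.71]
[-0.073 -0.186  0.448]
```

The torque climbs steeply past 91°, so the turn stop is reached. I'll take a last look before handing in.

```bash
python3 -m creep '[0,0,0,0,10,0,0,0,0,10,0,0,0,0,10,0,0,0,0,10,0,0,0,0,10,0,0,0,0,10]'>/dev/null; python3 goto.py
python3 - <<'E'
from plant import status,viewer; import cv2
print(status.sense()['wrist_torque'].round(3))
b=viewer.capture("scene"); cv2.imwrite("pics/end.png",cv2.resize(b["img"][170:260,260:380],(800,600),interpolation=cv2.INTER_CUBIC))
E
```

```text
t 22.68 p [0.6759 0.0662 0.0647] psi 63.19 tilt 0.12 w 27.9mm gf 50.0 F [-0.2  0.6 13.6] j [-0.13  0.57 -0.09  1.7   0.06  0.87 -0.71]
[-0.065 -0.153  0.47 ]
```

View pics/end.png

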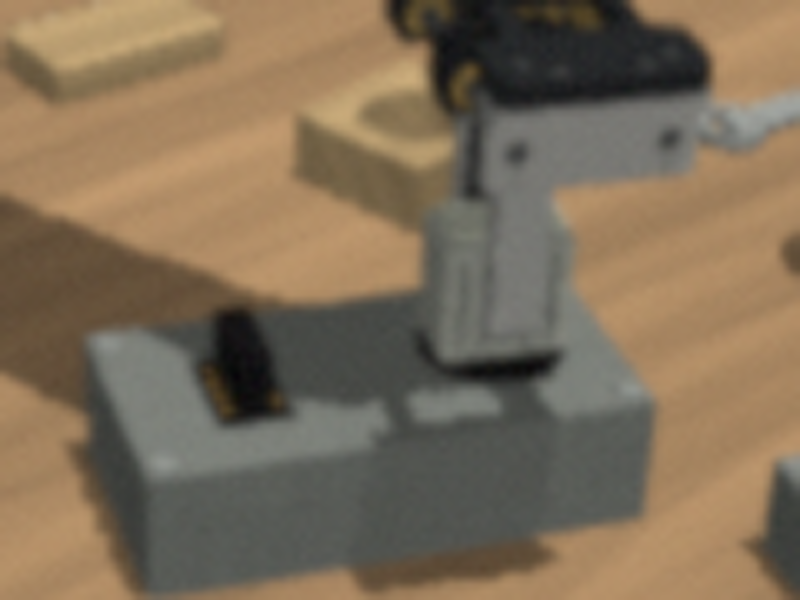

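The picture shows the lamp turned a quarter turn, with its flange just over the housing top at (495,360). The block is home at (245,370), and nothing else in this view has moved.

```bash
python3 -c "
from plant import hand_in;print(hand_in())"
```

```text
the job is handed in; nothing more can be done
None
```

I handed the job in at about 23 s: the block is flush in the recess, and the lamp is still gripped, pushed to its lower stop (about 13 N) and turned clockwise to its stop. The judge's verdict was not shown.

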